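Open the dial lock of the sample chest and present it

TASK

The sample chest on the bench is locked with a dial lock whose setting nobody wrote down: turn the dial slowly clockwise (seen from above), feeling for the click of the notch, at which the shackle springs out a few millimetres, then pull the shackle fully open. Then take the open lock off the staple and present it: finish while holding it still, dial up and level, with its underside at least 10 cm above the lid, the shackle still open. Handle it gently all the while (a light grip of some 20 to 40 N, no forcing) and leave the jar, the bottle and the beaker where they stand.

Things in the scene. Friction and masses are not known exactly. Their poses are not given: they have to be found in the camera images.
- chest: Fixed steel chest, blue, white lid 270 x 370 mm (x, y), lid top 80 mm above the bench. Origin: centre of its underside, z up. The lock lies on a rest on the lid, 12 mm above it, between four L-shaped corner lugs (tops 19 mm above the lid) that keep it from sliding or turning (1 mm play) but not from being lifted; the middle 46 mm of the lock's +y and -y sides are free of lugs.
- staple (a point): Top centre of the steel staple fixed on the lid: an arch 6 mm thick (x), 24 mm wide (y), its top 37 mm above the lid, over the shackle's +y leg, 6 to 12 mm beyond the lock's +x face. With the shackle shut it keeps the lock from being lifted; once the shackle is fully open the leg's tip has passed it and the lock lifts straight up.
- lock: The loose dial lock, 0.4 to 0.6 kg in all: a steel block 56 x 52 x 26 mm (x, y, z) lying dial up, shackle pointing along its +x, axes parallel to the chest's at the start. Origin: centre of the block's underside. The dial's vertical axis passes 4 mm to -x of the block's centre.
- dial_grip (a point): Point on the dial's axis 19 mm above the block's top (45 mm above its underside), inside the dial's grip bar; its x axis runs along the bar and turns with it. The dial is a black disc 40 mm in diameter, 5 mm thick, with an upright bar on it 36 mm long, 12 mm wide, 24 mm high (top 29 mm above the block). Grip the bar across its 12 mm.
- dial (a joint): Dial angle, rad, growing clockwise seen from above, 0 to a stop at 2.9; at 0 the bar lies along the lock's x. Starts between 0 and 0.7; friction 0.04 N m. One notch, about 0.25 rad wide, centred at an unknown value from 1.4 to 2.4, new each time: there the shackle springs out 5 mm and the dial turns no further (do not force it). Elsewhere the shackle is locked.
- shackle_legs (a point): Point midway between the shackle's two legs, moving with it: shut, 28 mm beyond the block's +x face, 25 mm above the lid. The shackle is a level U of 8 mm round bar, legs along the lock's x, 42 mm wide over both legs, straight to 40 mm beyond the block's face when shut, then a round bow. Can be gripped here from above across both legs.
- shackle (a joint): How far the shackle has slid out along the lock's +x, m: 0 shut, 0.005 sprung out at the notch, 0.024 fully open (a stop). Once released by the dial it slides with about 1.2 N of friction and stays where it is left.
- vial: Small lidded glass jar, 28 mm in diameter, 50 mm high, loose on the chest lid near its -y, +x corner; leave it alone. Origin: centre of its underside.
- beaker: Empty glass beaker, 68 mm in diameter, 90 mm high, loose on the bench left of the chest; leave it alone. Origin: centre of its underside.
- reagent: Amber bottle, 70 mm in diameter, 150 mm high, loose on the bench right of the chest; leave it alone. Origin: centre of its underside.
There are look-alikes about, which are no part of the job. What is shaped like the lock but blue or green is not meant.

How it is judged (in metres and radians):
On the way, in this order (a step that is already met when the one before it is completed fails the run):
1. the dial is turned to its notch and the shackle has sprung out, without the lock leaving its rest (value of joint shackle above 0.003 m and value of joint dial above 1.15 rad and z of lock in the frame of chest below 0.1 m), for 0.1 s.
2. the shackle is pulled fully open (more than 21 of its 24 mm) while the lock lies on its rest (value of joint shackle above 0.021 m and z of lock in the frame of chest below 0.1 m), for 0.2 s.
At the end, for the whole second after the job is handed in: The lock is held in the fingers, touching nothing else, its underside at least 100 mm above the chest lid, dial up within 20 degrees of level, still (under 30 mm/s), its shackle at least 18 mm open; vial, beaker and bottle are within 30 mm of where they stood (z of lock in the frame of chest above 0.18 m and angle between lock's own z axis and vertical below 0.35 rad and value of joint shackle above 0.018 m and linear speed of lock below 0.03 m/s and contact force between the fingers and lock above 2 N and contact force between lock and chest below 0.2 N and distance of each of vial, beaker, reagent from where it was at the start of the episode below 0.03 m); the arm keeps its last pose, push and grip.
It fails at once if the fingers press on the lock with more than 120 N, both fingers together (60 N a finger) (contact force between the fingers and lock above 120 N).
It fails at once if the lock is pressed or torn against the chest with more than 40 N (contact force between lock and chest above 40 N).
It fails at once if the vial is knocked over (angle between vial's own z axis and vertical above 0.5 rad).
It fails at once if the beaker is knocked over (angle between beaker's own z axis and vertical above 0.5 rad).
It fails at once if the reagent is knocked over (angle between reagent's own z axis and vertical above 0.5 rad).
It also fails if it takes over 67 s, if anything falls off the work surface, if the arm or the gripper's body presses on something with over 40 N, if the wrist force passes 120 N, or if a joint passes its speed limit or range.

ROBOT

A 6-joint arm with a two-finger parallel gripper is mounted at the origin on the work surface. World frame = base frame: x ahead of the robot, y to its left, z up, the work surface at z = 0. Lengths are in m, angles in degrees, forces in N, time in s.
With the tool pointing down it reaches from about 0.275 to 0.775 m from the base axis. Payload 14.6 kg.
Tool frame: the origin (TCP) lies midway between the tips of the shut fingers; the grasp point (between the pads) lies 19 mm behind it; z points along the fingers, y is the line along which they close (so a half turn about z gives the same grasp; the last joint's range is limited). The gripper opens to 85 mm and grips with 20 to 120 N. Pads are 22 mm wide; open, the fingers measure 114 mm over their backs; the gripper's body (76 mm by 85 mm) begins 54 mm behind the grasp point. The pads swing forward as they close: fully open they stand 13 mm farther back than shut.
Start: joints at [62.263, 15.075, -2.767, 72.158, 0, 81.102], TCP at [0.17, 0.497, 0.231] pointing down, gripper open.
Joint ranges: [-151.79, 151.79], [-50.71, 97.33], [-67.44, 78.34], [-121.81, 120.89], [-77.56, 73.72], [-180, 180]. Speed limits (degrees/s): [108.29, 108.29, 147.25, 159.86, 180, 180].

INTERFACE

Orientations are given as [roll, pitch, yaw] about the fixed x, y, z axes, in that order (R = Rz(yaw) Ry(pitch) Rx(roll)).
In Python, from plant import ctrl gives the robot as it stands.
- The arm moves only by the tool apply_moves, never from a script. Its argument "deltas" is a list of rows, each an object of numbers: "x", "y", "z": the shift along the world's x, y, z in mm; "roll": the turn about the world's z in rad; "grip": the closure in counts, from 0 (fully open) to 255 (shut). In form: [{"x": .., "y": .., "z": .., "roll": .., "grip": ..}, ...]. A call has 1 to 5 rows; each row is the pose to reach, as a shift and turn from the pose commanded when the call began; what a row does not reach only later rows make up. A row lasts 1/12 s, in which the tool goes at most 41.7 mm and 7.16 degrees, less where a joint would pass 70% of its speed; a pose out of reach is approached as far as the arm can. A call with a gripper value outside its range is refused whole. The fingers move at their own pace and stop on an object; the grip force is fixed at half the most. Time passes only in rows, so rows that repeat a pose let the fingers close. It gives the time, the measured TCP pose, the force, the opening and the grip force at its end, in the units of the state.
- ctrl.get_obs(): the state, without advancing time (a new reading comes with each control period).
- ctrl.camera(name): name is "side" or "top"; returns the picture (480x640x3 uint8, red, green, blue); there is no depth.
- ctrl.camera_info(name): a dict with "K" (3x3 intrinsics, pixels), "pose" (4x4, takes a point from camera to world coordinates). Camera axes: x right, y down, z forward; pixel columns grow to the right and rows downward; lengths in m; the calibration is good to about 2 mm. A picture is of the moment at which its call begins. camera_info takes no time and is no camera call.
- ctrl.close_job(): hands the job in; it is judged then, once.
Trained networks look in the newest picture that a camera, given by its name, has taken for a name from the list of things; names that differ only in an ending like _2 or _b are one class to them, and where a whole thing is asked for, a point or a joint stands for the part that bears it (a point fixed in the world has none). Each returns a list of dicts, best first, with "p" (0 to 1); they miss things now and then, are a little off and sometimes report something else, mostly with a low value. They report only what shows in the picture. A call takes as long as a camera call. They do not tell look-alikes from the thing itself.
- ctrl.search_frame(camera, thing): "uv" ([column, row] in pixels, amid what is visible of it).
- ctrl.tip_of(camera, thing): "uv" ([column, row] in pixels: a listed point, or the origin of a listed thing).
The state is a dict: "time": time; "q": joint angles; "qvel": joint speeds; "effort": joint torques, N m; "eef_pos": TCP position; "tool_rot": TCP orientation; "wrist_force": force on the tool from outside, world axes, zero at the start; "torque": the same for the moment, N m; "width": finger opening in m; "grasp_force": force on a finger pad.
Only numpy, scipy, OpenCV 4.12 (cv2) and the standard library are available. Lean on these libraries where they do the work, as an engineer would, in place of code of your own. Each camera call takes 0.05 s, during which the arm holds its last target. There are 200 camera calls.

## Working session

There is one attempt and no reset: what is moved stays moved. The work goes in short steps, Python scripts to look and compute and a tool call to move; the robot and the scene stay as the last step left them, time stands still between calls to the robot, and variables do not carry over. Pictures are saved under pics/ and viewed, at most 10 in all, crops included, and the job is handed in when it is done.

Besides the shell and the picture viewer there is one more tool, called after "Call:" as a command line: name --argument value ..., lists and objects as JSON in quotes. apply_moves: Moves the arm, as the interface text tells. Its arguments: {"type":"object","properties":{"deltas":{"type":"array","items":{"type":"object","properties":{"x":{"type":"number"},"y":{"type":"number"},"z":{"type":"number"},"roll":{"type":"number"},"grip":{"type":"number"}}}}},"required":["deltas"]}

```bash
mkdir -p pics
cat > h.py <<'E'
import numpy as np, cv2
from plant import ctrl
def ray(cam,uv,z):
    i=ctrl.camera_info(cam);K=np.array(i["K"]);T=np.array(i["pose"])
    d=T[:3,:3]@np.linalg.solve(K,[uv[0],uv[1],1]);o=T[:3,3]
    return o+d*(z-o[2])/d[2]
def proj(cam,p):
    i=ctrl.camera_info(cam);K=np.array(i["K"]);T=np.array(i["pose"])
    c=K@(T[:3,:3].T@(np.array(p)-T[:3,3]));return c[:2]/c[2]
def save(cam,name,crop=None,s=1):
    im=ctrl.camera(cam)[:,:,::-1]
    if crop: a,b,c,d=crop; im=im[b:d,a:c]
    cv2.imwrite("pics/"+name,cv2.resize(im,None,fx=s,fy=s,interpolation=cv2.INTER_CUBIC))
E
python3 - <<'E'
from h import *
ims=[]
for c in("top","side"):
    save(c,c+"0.png")
    print(c,np.round(ctrl.camera_info(c)["pose"],3).tolist())
    for t in("lock","dial_grip","shackle_legs","staple","chest","vial","beaker","reagent"):
        print(t,[(np.round(d["uv"],1).tolist(),round(d["p"],2)) for d in ctrl.tip_of(c,t)])
o=ctrl.get_obs();print(o["time"],o["eef_pos"],o["tool_rot"],o["width"])
E
```

```text
top [[-0.016, -0.982, 0.187, 0.292], [-1.0, 0.016, 0.0, -0.005], [-0.003, -0.187, -0.982, 1.664], [0.0, 0.0, 0.0, 1.0]]
lock [([325.2, 284.1], 0.8), ([211.9, 212.3], 0.68)]
dial_grip [([323.8, 275.1], 0.53), ([324.5, 283.3], 0.52), ([323.6, 173.2], 0.5), ([210.6, 209.9], 0.5)]
shackle_legs [([303.4, 174.8], 0.68), ([197.8, 198.2], 0.48), ([320.6, 265.2], 0.47)]
staple [([315.4, 268.6], 0.8)]
chest [([326.7, 277.9], 0.71)]
vial [([361.4, 233.0], 0.65)]
beaker [([188.1, 275.2], 0.6)]
reagent []
side [[0.998, -0.038, 0.051, 0.509], [-0.063, -0.669, 0.74, -0.955], [0.007, -0.742, -0.67, 0.975], [0.0, 0.0, 0.0, 1.0]]
lock [([287.9, 254.5], 0.89), ([408.9, 270.4], 0.74), ([363.4, 198.2], 0.62)]
dial_grip [([287.1, 240.2], 0.72), ([360.4, 186.7], 0.47)]
shackle_legs [([417.3, 252.6], 0.65), ([371.4, 186.8], 0.65), ([310.4, 242.0], 0.49)]
staple [([300.9, 236.5], 0.96)]
chest [([296.5, 277.4], 0.86)]
vial [([348.9, 282.0], 0.65)]
beaker [([297.8, 185.2], 0.55)]
reagent [([298.3, 428.9], 0.82)]
0.9 [0.16954013 0.49685805 0.2312903 ] [-1.79999887e+02  3.05150630e-04  1.61158276e+02] 0.08520770695001312
```

View pics/top0.png

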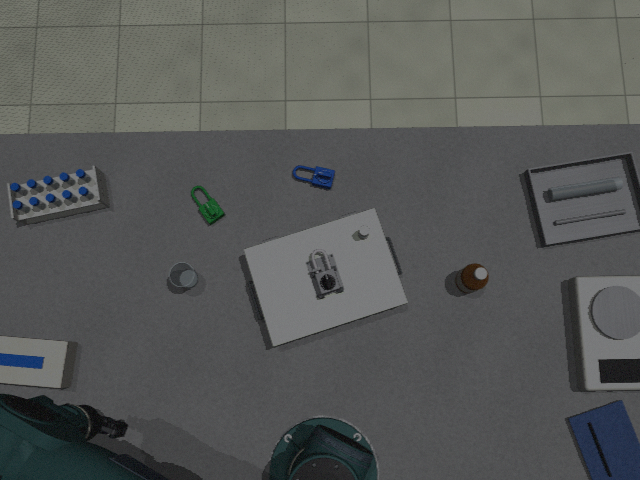

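Run:
```python
from h import *
im=cv2.imread("pics/top0.png")[220:340,250:410];cv2.imwrite("pics/t1.png",cv2.resize(im,None,fx=5,fy=5,interpolation=cv2.INTER_CUBIC))
im=cv2.imread("pics/side0.png")[190:310,220:380];cv2.imwrite("pics/s1.png",cv2.resize(im,None,fx=5,fy=5,interpolation=cv2.INTER_CUBIC))
for c,a in(("top",dict(lock=((325.2,284.1),.092),dg=((323.8,275.1),.137),sh=((320.6,265.2),.105),st=((315.4,268.6),.117),vial=((361.4,233),.08),chest=((326.7,277.9),0),lock2=((211.9,212.3),0))),
 ("side",dict(lock=((287.9,254.5),.092),dg=((287.1,240.2),.137),sh=((310.4,242),.105),st=((300.9,236.5),.117),vial=((348.9,282),.08),chest=((296.5,277.4),0),lock2=((363.4,198.2),0)))):
  for k,(uv,z) in a.items(): print(c,k,ray(c,uv,z).round(4))
```

```text
top lock [ 0.4832 -0.0135  0.092 ]
top dg [ 0.5008 -0.0101  0.137 ]
top sh [ 0.5313 -0.0023  0.105 ]
top st [0.5208 0.0113 0.117 ]
top vial [ 0.6204 -0.1127  0.08  ]
top chest [ 0.5115 -0.0184  0.    ]
top lock2 [0.7037 0.3033 0.    ]
side lock [ 0.4889 -0.0296  0.092 ]
side dg [ 0.4888 -0.0301  0.137 ]
side sh [ 0.5421 -0.0041  0.105 ]
side st [0.5205 0.003  0.117 ]
side vial [ 0.6226 -0.113   0.08  ]
side chest [ 0.5066 -0.0152  0.    ]
side lock2 [0.7058 0.2876 0.    ]
```

View pics/t1.png

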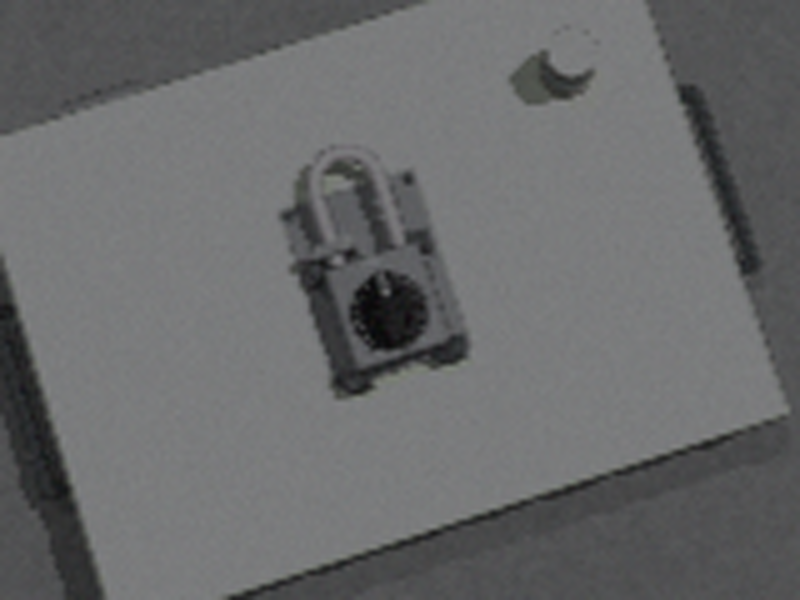

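View pics/s1.png

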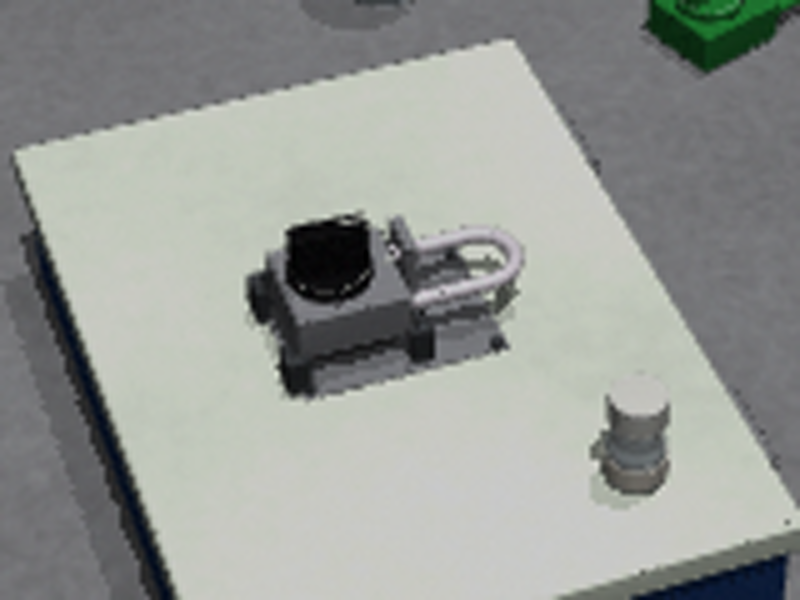

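The candidates are the steel lock on the lid at top (325,284), the green one at (210,212) and the blue one at (318,178). The steel lock is the one meant: it lies on the lid, through the staple, and the other two are the excluded colours. The top crop confirms it, with its shackle pointing up and slightly left. Next I'll fit the lid for the yaw and enhance the dial.

Run:
```python
from h import *
from scipy.optimize import least_squares
im=cv2.imread("pics/top0.png");g=cv2.cvtColor(im,6)
m=((g>105).astype(np.uint8))*255;m[:190]=0;m[360:]=0;m[:,:235]=0;m[:,420:]=0
m=cv2.morphologyEx(m,cv2.MORPH_CLOSE,np.ones((5,5)))
cs,_=cv2.findContours(m,0,2);c=max(cs,key=cv2.contourArea);print(cv2.contourArea(c))
P=np.array([ray("top",p[0],.08)[:2] for p in cv2.convexHull(c)],np.float32)
P=np.array([ray("top",p[0],.08)[:2] for p in c],np.float32)
r=cv2.minAreaRect(P);print(r)
a=np.radians(15)
# robust fit fixed size
def f(q):
    c,s=np.cos(q[2]),np.sin(q[2]);d=(P-q[:2])@np.array([[c,-s],[s,c]])
    e=np.abs(d)-[.135,.185];return e.max(1)
q=least_squares(f,[r[0][0],r[0][1],a],loss="soft_l1",f_scale=.002);print(q.x[:2],np.degrees(q.x[2]),q.cost,np.abs(f(q.x)).mean())
out=[]
for n,b in(("top0",(300,240,350,310)),("side0",(265,225,325,275))):
    x=im if n=="top0" else cv2.imread("pics/side0.png")
    x=cv2.resize(x[b[1]:b[3],b[0]:b[2]],None,fx=8 if n=="top0" else 6.6,fy=8 if n=="top0" else 6.6,interpolation=cv2.INTER_CUBIC).astype(float)
    x=np.clip((x/255)**.5*255,0,255).astype(np.uint8)
    out.append(cv2.copyMakeBorder(x,0,560-x.shape[0],0,0,0))
cv2.imwrite("pics/d.png",np.hstack(out))
```

```text
13809.0
((0.5082156658172607, -0.012633055448532104), (0.2681807279586792, 0.36789143085479736), 17.022912979125977)
[ 0.50811807 -0.0123962 ] 17.046735739020615 0.0006589973596057202 0.002305987150319342
```

View pics/d.png

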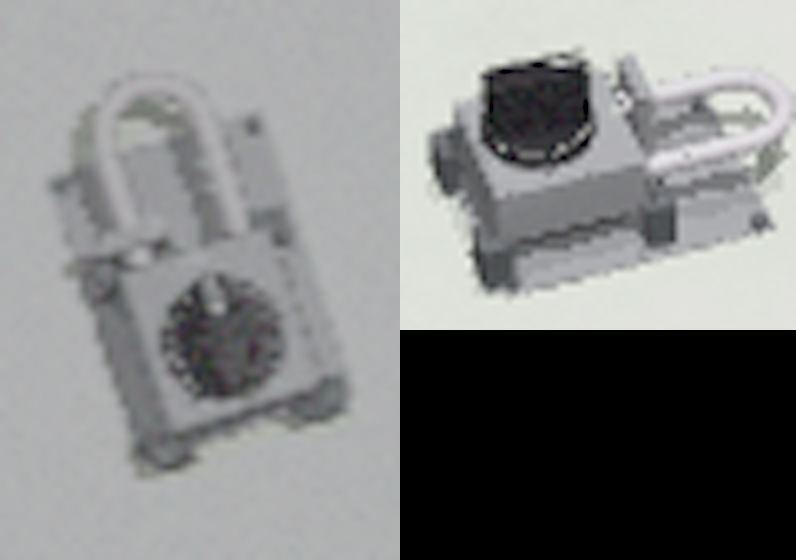

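Run:
```python
from h import *
print("disc centre",ray("top",(327.75,282.1),.121))
print("pointer top",ray("top",(326.8,276.3),.147), "far end", )
a=ray("side",(277.9,235.9),.147);b=ray("side",(293,234.1),.147);print(a,b,np.linalg.norm(a-b),np.degrees(np.arctan2(*(b-a)[1::-1])),(a+b)/2)
# side disc near edge centre
print("staple top",ray("top",(300+142/8,240+255/8),.117))
for l in("top","side"):
  print([ (np.round(d["uv"],1).tolist(),round(d["p"],2),ray(l,d["uv"],.137).round(4)) for d in ctrl.tip_of(l,"dial_grip")])
# bar mask in side: dark pixels
im=cv2.imread("pics/side0.png");g=cv2.cvtColor(im,6)[228:255,270:300]
print("\n".join("".join("%4d"%v for v in r) for r in g))
g=cv2.cvtColor(cv2.imread("pics/top0.png"),6)[270:296,316:340]
print("\n".join("".join("%4d"%v for v in r) for r in g))
```

```text
disc centre [ 0.48472625 -0.01995235  0.121     ]
pointer top [ 0.49626749 -0.01756795  0.147     ] far end
[ 0.46868331 -0.02562182  0.147     ] [ 0.5025951 -0.0214401  0.147    ] 0.0341686486700571 7.029749844783875 [ 0.48563921 -0.02353096  0.147     ]
staple top [0.51217898 0.00534896 0.117     ]
[([323.8, 275.1], 0.53, array([ 0.5008, -0.0101,  0.137 ])), ([324.5, 283.3], 0.52, array([ 0.4798, -0.0115,  0.137 ])), ([323.6, 173.2], 0.5, array([ 0.7707, -0.014 ,  0.137 ])), ([210.6, 209.9], 0.5, array([0.6764, 0.2814, 0.137 ]))]
[([287.1, 240.2], 0.72, array([ 0.4888, -0.0301,  0.137 ])), ([360.4, 186.7], 0.47, array([0.676 , 0.1603, 0.137 ]))]
 195 195 195 195 195 194 193 194 193 192 192 193 193 194 196 195 195 196 194 193 193 193 194 194 196 195 194 195 195 196
 195 194 195 194 194 193 191 191 193 193 192 192 193 192 195 195 195 194 195 194 193 195 195 193 194 195 194 194 196 197
 196 195 195 193 192 191 192 192 193 192 193 192 193 193 191 191 193 193 195 195 194 196 197 196 196 195 195 195 197 198
 195 194 194 194 194 194 194 192 193 192 194 194 195 193 191 192 194 195 194 195 
[... 4644 characters left out ...]
0 100  95  83  75  49
  59  57  52  53  79  94  94  83  35  26  32  19  24  39  45  63  86  88  85  72  51  32  32  39
  56  56  55  57  75  97  94  86  75  96  92  75  87  98  82  69  64  44  34  39  35  37  41  41
  54  58  56  52  60  92  96  97  95  94  97  92  81  68  42  31  38  36  57  72  42  39  47  44
  55  54  60  49  53  79  93  96  89  77  66  43  31  36  40  62  85  81  70  60  61  54  36  43
  56  53  51  53  53  65  75  60  43  35  39  42  45  63  84  86 110 118 120 105  69  76 105 121
  80  54  44  45  38  40  31  34  42  40  62  79  73  87 122 119 119 123 120 120 123 122 121 121
  77  39  41  45  41  50  44  45  59  83  99 118 121 123 120 123 126 123 123 123 122 121 125 123
```

The networks and the disc agree on the dial axis to within a few mm, about (0.486, -0.022). The lid yaw is 17° and the bar yaw is about 10°. I'll start the approach.

Call:
apply_moves --deltas '[{"x":24,"y":-33,"z":0,"roll":0.1},{"x":48,"y":-66,"z":0,"roll":0.2},{"x":72,"y":-99,"z":0,"roll":0.3},{"x":96,"y":-132,"z":0,"roll":0.4},{"x":120,"y":-165,"z":0,"roll":0.5}]'

```text
schema error: expected keys x, y, z, roll, grip
```

Run:
```python
from h import *
from scipy.optimize import brentq
# side-view disc: outer lower silhouette points (col,row) -> circle of r 20mm at z~.118
pts=[(277.0,246),(278.2,248),(280.2,249.5),(285.5,250.6),(290.5,249.6),(293,248),(294.2,244)]
W=np.array([ray("side",p,.119)[:2] for p in pts])
from scipy.optimize import least_squares
f=lambda q:np.hypot(*(W-q).T)-.02
r=least_squares(f,[.485,-.02]);print("side disc",r.x,f(r.x).round(4))
pt=[(319.7,281.5),(323,275),(328,273.5),(333,276.3),(335.3,281.5),(332,287.5),(328,289.8),(323,288)]
W=np.array([ray("top",p,.122)[:2] for p in pt]);r=least_squares(f,[.485,-.02]);print("top disc",r.x,f(r.x).round(4))
far=[(278.3,234.6),(281.5,233.8),(286,233),(291.5,232)]
L=np.array([ray("side",p,.147)[:2] for p in far]);print(L,np.degrees(np.arctan(np.polyfit(L[:,0],L[:,1],1)[0])))
for c in("top","side"): print(c,proj(c,(.5,-.02,.147)),proj(c,(.5,-.02,.08)))
```

```text
side disc [ 0.48497984 -0.02512468] [ 0.     -0.0001 -0.0001 -0.0002  0.0001  0.0004 -0.0006]
top disc [ 0.48608548 -0.01903148] [-0.0003  0.0003  0.0008 -0.0002  0.0003 -0.0006  0.0013  0.0001]
[[ 0.46958489 -0.02128371]
 [ 0.47677734 -0.01897466]
 [ 0.48691936 -0.01682179]
 [ 0.49936351 -0.01410461]] 13.272520333872965
top [327.7359867  274.81975511] [327.55389513 278.26969753]
side [291.83322494 233.7186709 ] [292.77963102 255.18971941]
```

Call:
apply_moves --deltas '[{"x":22,"y":-34,"z":0,"roll":0.1,"grip":0},{"x":44,"y":-68,"z":0,"roll":0.2,"grip":0},{"x":66,"y":-102,"z":0,"roll":0.3,"grip":0},{"x":88,"y":-136,"z":0,"roll":0.4,"grip":0},{"x":110,"y":-170,"z":0,"roll":0.5,"grip":0}]'

```text
time: 1.42
eef_pos: [0.2784, 0.328, 0.2314]
tool_rot: [180.0, 0.0, -170.3]
wrist_force: [2.4, 0.8, 0.4]
width: 0.0849
grasp_force: 0.0
```

Call:
apply_moves --deltas '[{"x":22,"y":-34,"z":0,"roll":0.05,"grip":0},{"x":44,"y":-68,"z":0,"roll":0.05,"grip":0},{"x":66,"y":-102,"z":0,"roll":0.05,"grip":0},{"x":88,"y":-136,"z":0,"roll":0.05,"grip":0},{"x":110,"y":-170,"z":0,"roll":0.05,"grip":0}]'

```text
time: 1.83
eef_pos: [0.3885, 0.1577, 0.2315]
tool_rot: [180.0, 0.0, -167.8]
wrist_force: [1.4, 0.6, 0.3]
width: 0.0855
grasp_force: 0.0
```

Call:
apply_moves --deltas '[{"x":22,"y":-36,"z":0,"roll":0,"grip":0},{"x":44,"y":-72,"z":0,"roll":0,"grip":0},{"x":66,"y":-108,"z":0,"roll":0,"grip":0},{"x":86,"y":-144,"z":0,"roll":0,"grip":0},{"x":96,"y":-177,"z":0,"roll":0,"grip":0}]'

```text
time: 2.25
eef_pos: [0.4855, -0.0199, 0.2312]
tool_rot: [-180.0, 0.0, -167.8]
wrist_force: [1.1, 0.8, -1.1]
width: 0.0853
grasp_force: 0.0
```

Call:
apply_moves --deltas '[{"x":0,"y":-2,"z":-30,"roll":0,"grip":60},{"x":0,"y":-2,"z":-60,"roll":0,"grip":120},{"x":0,"y":-2,"z":-80,"roll":0,"grip":120},{"x":0,"y":-2,"z":-80,"roll":0,"grip":120},{"x":0,"y":-2,"z":-80,"roll":0,"grip":120}]'

```text
time: 2.67
eef_pos: [0.4835, -0.0193, 0.1513]
tool_rot: [180.0, -0.1, -167.8]
wrist_force: [-0.5, -0.2, 0.5]
width: 0.0449
grasp_force: 0.0
```

Run:
```python
from h import *
save("side","s2.png",(240,180,340,260),4)
a=cv2.imread("pics/s2.png")
save("top","t2.png",(290,230,370,310),4)
b=cv2.imread("pics/t2.png")
cv2.imwrite("pics/c2.png",np.hstack([a,b]))
p=ctrl.get_obs()["eef_pos"];print(p,[proj(c,p) for c in("side","top")])
```

```text
[ 0.48459045 -0.01933823  0.15268961] [array([284.87286049, 231.88303037]), array([327.597392  , 280.59516043])]
```

View pics/c2.png

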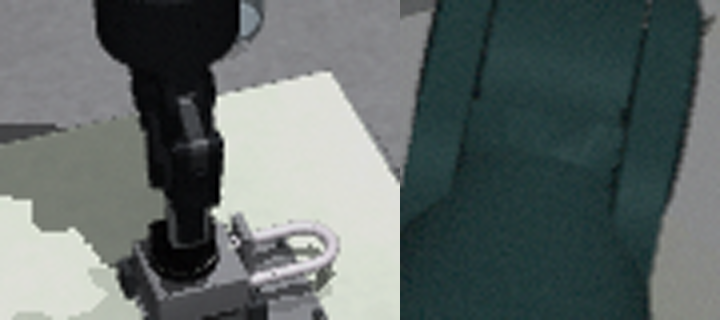

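The side view shows the fingers straddling the bar, with the near finger at column 287 and the dial at column 286. I'll descend and close in steps.

Call:
apply_moves --deltas '[{"x":0,"y":0,"z":-11,"roll":0,"grip":120},{"x":0,"y":0,"z":-21,"roll":0,"grip":150},{"x":0,"y":0,"z":-21,"roll":0,"grip":180},{"x":0,"y":0,"z":-21,"roll":0,"grip":190},{"x":0,"y":0,"z":-21,"roll":0,"grip":190}]'

```text
time: 3.18
eef_pos: [0.4845, -0.0194, 0.1315]
tool_rot: [-180.0, 0.1, -167.8]
wrist_force: [-0.5, -0.4, -0.3]
width: 0.0221
grasp_force: 0.0
```

Call:
apply_moves --deltas '[{"x":0,"y":0,"z":0,"roll":0,"grip":200},{"x":0,"y":0,"z":0,"roll":0,"grip":205},{"x":0,"y":0,"z":0,"roll":0,"grip":205}]'

```text
time: 3.43
eef_pos: [0.4841, -0.0194, 0.1307]
tool_rot: [-180.0, 0.0, -167.8]
wrist_force: [-0.1, -0.1, 1.1]
width: 0.0166
grasp_force: 0.0
```

Call:
apply_moves --deltas '[{"x":0,"y":0,"z":0,"roll":0,"grip":210},{"x":0,"y":0,"z":0,"roll":0,"grip":210}]'

```text
time: 3.6
eef_pos: [0.484, -0.0194, 0.1304]
tool_rot: [-180.0, 0.0, -167.8]
wrist_force: [-0.1, 0.3, 0.0]
width: 0.0147
grasp_force: 0.0
```

Call:
apply_moves --deltas '[{"x":0,"y":0,"z":0,"roll":0,"grip":214},{"x":0,"y":0,"z":0,"roll":0,"grip":214}]'

```text
time: 3.77
eef_pos: [0.4839, -0.0194, 0.1303]
tool_rot: [-180.0, -0.0, -167.8]
wrist_force: [0.0, -0.5, 0.5]
width: 0.0139
grasp_force: 0.3
```

Call:
apply_moves --deltas '[{"x":0,"y":0,"z":0,"roll":0,"grip":218},{"x":0,"y":0,"z":0,"roll":0,"grip":218}]'

```text
time: 3.93
eef_pos: [0.4839, -0.0194, 0.1303]
tool_rot: [-180.0, -0.0, -167.8]
wrist_force: [-0.1, -1.6, 1.0]
width: 0.0125
grasp_force: 2.4
```

Call:
apply_moves --deltas '[{"x":0,"y":0,"z":0,"roll":0,"grip":222},{"x":0,"y":0,"z":0,"roll":0,"grip":222}]'

```text
time: 4.1
eef_pos: [0.4839, -0.0194, 0.1303]
tool_rot: [-180.0, -0.0, -167.8]
wrist_force: [-0.8, -2.0, 2.6]
width: 0.0113
grasp_force: 20.6
```

Call:
apply_moves --deltas '[{"x":0,"y":0,"z":0,"roll":0,"grip":225},{"x":0,"y":0,"z":0,"roll":0,"grip":225}]'

```text
time: 4.27
eef_pos: [0.4839, -0.0194, 0.1304]
tool_rot: [-180.0, 0.0, -167.8]
wrist_force: [-2.5, -1.3, 4.1]
width: 0.0109
grasp_force: 42.0
```

Call:
apply_moves --deltas '[{"x":0,"y":0,"z":0,"roll":-0.02,"grip":223},{"x":0,"y":0,"z":0,"roll":-0.06,"grip":223},{"x":0,"y":0,"z":0,"roll":-0.11,"grip":223},{"x":0,"y":0,"z":0,"roll":-0.16,"grip":223},{"x":0,"y":0,"z":0,"roll":-0.2,"grip":223}]'

```text
time: 4.68
eef_pos: [0.4839, -0.0192, 0.1304]
tool_rot: [180.0, 0.0, -179.5]
wrist_force: [-2.3, -0.6, 5.3]
width: 0.0112
grasp_force: 42.2
```

```bash
cat > o.py <<'E'
from plant import ctrl
import numpy as np
o=ctrl.get_obs()
for k in("time","eef_pos","tool_rot","wrist_force","torque","width","grasp_force"):print(k,np.round(o[k],4).tolist())
E
python3 o.py
```

```text
time 4.6833
eef_pos [0.4839, -0.0192, 0.1304]
tool_rot [179.9847, 0.0044, -179.4518]
wrist_force [-2.2725, -0.5738, 5.2723]
torque [-0.0166, 0.3685, 0.0984]
width 0.0112
grasp_force 42.1762
```

Call:
apply_moves --deltas '[{"x":0,"y":0,"z":0,"roll":-0.04,"grip":221},{"x":0,"y":0,"z":0,"roll":-0.09,"grip":221},{"x":0,"y":0,"z":0,"roll":-0.14,"grip":221},{"x":0,"y":0,"z":0,"roll":-0.2,"grip":221},{"x":0,"y":0,"z":0,"roll":-0.26,"grip":221}]'

```text
time: 5.1
eef_pos: [0.4839, -0.019, 0.1303]
tool_rot: [179.9, -0.0, 165.6]
wrist_force: [-1.6, 1.9, 4.2]
width: 0.0118
grasp_force: 21.6
```

Call:
apply_moves --deltas '[{"x":0,"y":0,"z":0,"roll":-0.05,"grip":221},{"x":0,"y":0,"z":0,"roll":-0.1,"grip":221},{"x":0,"y":0,"z":0,"roll":-0.15,"grip":221},{"x":0,"y":0,"z":0,"roll":-0.2,"grip":221},{"x":0,"y":0,"z":0,"roll":-0.26,"grip":221}]'

```text
time: 5.52
eef_pos: [0.484, -0.0188, 0.1303]
tool_rot: [179.9, -0.0, 150.8]
wrist_force: [0.1, 2.2, 4.4]
width: 0.0113
grasp_force: 21.6
```

```bash
python3 o.py
```

```text
time 5.5167
eef_pos [0.484, -0.0188, 0.1303]
tool_rot [179.9207, -0.0196, 150.7888]
wrist_force [0.082, 2.2283, 4.3792]
torque [0.7156, -0.0128, 0.0665]
width 0.0113
grasp_force 21.5625
```

Call:
apply_moves --deltas '[{"x":0,"y":0,"z":0,"roll":-0.07,"grip":221},{"x":0,"y":0,"z":0,"roll":-0.14,"grip":221},{"x":0,"y":0,"z":0,"roll":-0.21,"grip":221},{"x":0,"y":0,"z":0,"roll":-0.28,"grip":221},{"x":0,"y":0,"z":0,"roll":-0.34,"grip":221}]'

```text
time: 5.93
eef_pos: [0.4843, -0.0188, 0.1304]
tool_rot: [179.9, -0.0, 131.2]
wrist_force: [1.1, 3.1, 2.0]
width: 0.0109
grasp_force: 21.4
```

Call:
apply_moves --deltas '[{"x":0,"y":0,"z":0,"roll":-0.03,"grip":221},{"x":0,"y":0,"z":0,"roll":-0.06,"grip":221},{"x":0,"y":0,"z":0,"roll":-0.09,"grip":221},{"x":0,"y":0,"z":0,"roll":-0.12,"grip":221}]'

```text
time: 6.27
eef_pos: [0.4844, -0.0188, 0.1304]
tool_rot: [179.9, -0.0, 124.5]
wrist_force: [2.1, 2.9, 2.3]
width: 0.0116
grasp_force: 21.3
```

```bash
python3 o.py; python3 -c "
from h import *
save('side','s3.png',(260,210,340,270),4)"
```

```text
time 6.2667
eef_pos [0.4844, -0.0188, 0.1304]
tool_rot [179.9079, -0.0332, 124.482]
wrist_force [2.0785, 2.9311, 2.2711]
torque [0.6803, -0.3966, 0.0728]
width 0.0116
grasp_force 21.3442
```

```bash
cat >> o.py <<'E'
from h import proj
im=ctrl.camera("side").astype(int).sum(2)
# bow of shackle: rightmost bright-metal edge along shackle axis line (lock centre-line z=.105)
import math
c,s=math.cos(.2967),math.sin(.2967)
D=np.array([.4855,-.0215]);ds=np.arange(60,125,1.)
v=[]
for d in ds:
    u=proj("side",(D[0]+c*d/1e3,D[1]+s*d/1e3,.105));v.append(im[int(round(u[1])),int(round(u[0]))]//3)
print(v)
E
python3 o.py|tail -1
```

```text
[np.int64(73), np.int64(73), np.int64(72), np.int64(72), np.int64(72), np.int64(218), np.int64(218), np.int64(218), np.int64(218), np.int64(218), np.int64(217), np.int64(217), np.int64(217), np.int64(217), np.int64(217), np.int64(221), np.int64(221), np.int64(222), np.int64(222), np.int64(222), np.int64(219), np.int64(219), np.int64(127), np.int64(127), np.int64(127), np.int64(189), np.int64(189), np.int64(212), np.int64(212), np.int64(212), np.int64(210), np.int64(210), np.int64(175), np.int64(175), np.int64(175), np.int64(221), np.int64(221), np.int64(220), np.int64(220), np.int64(220), np.int64(221), np.int64(221), np.int64(220), np.int64(220), np.int64(220), np.int64(223), np.int64(223), np.int64(223), np.int64(223), np.int64(223), np.int64(222), np.int64(222), np.int64(223), np.int64(223), np.int64(223), np.int64(222), np.int64(222), np.int64(223), np.int64(223), np.int64(223), np.int64(222), np.int64(222), np.int64(222), np.int64(223), np.int64(223)]
```

Call:
apply_moves --deltas '[{"x":0,"y":0,"z":0,"roll":-0.03,"grip":221},{"x":0,"y":0,"z":0,"roll":-0.06,"grip":221},{"x":0,"y":0,"z":0,"roll":-0.09,"grip":221}]'

```text
time: 6.62
eef_pos: [0.4845, -0.0189, 0.1304]
tool_rot: [179.9, -0.0, 119.4]
wrist_force: [2.8, 4.7, 1.3]
width: 0.0119
grasp_force: 21.1
```

```bash
python3 o.py|tail -4
```

```text
torque [1.01, -0.7317, 0.0786]
width 0.0119
grasp_force 21.1263
[np.int64(74), np.int64(74), np.int64(72), np.int64(72), np.int64(72), np.int64(217), np.int64(217), np.int64(218), np.int64(218), np.int64(218), np.int64(217), np.int64(217), np.int64(217), np.int64(217), np.int64(217), np.int64(222), np.int64(222), np.int64(222), np.int64(222), np.int64(222), np.int64(220), np.int64(220), np.int64(126), np.int64(126), np.int64(126), np.int64(189), np.int64(189), np.int64(213), np.int64(213), np.int64(213), np.int64(210), np.int64(210), np.int64(176), np.int64(176), np.int64(176), np.int64(221), np.int64(221), np.int64(220), np.int64(220), np.int64(220), np.int64(221), np.int64(221), np.int64(221), np.int64(221), np.int64(221), np.int64(222), np.int64(222), np.int64(222), np.int64(222), np.int64(222), np.int64(222), np.int64(222), np.int64(223), np.int64(223), np.int64(223), np.int64(222), np.int64(221), np.int64(223), np.int64(223), np.int64(223), np.int64(223), np.int64(223), np.int64(223), np.int64(223), np.int64(223)]
```

```bash
sed -i 's/print(v)/print([int(a) for a in v[20:44]])/' o.py
```

Call:
apply_moves --deltas '[{"x":0.2,"y":0.3,"z":0,"roll":-0.03,"grip":221},{"x":0.4,"y":0.6,"z":0,"roll":-0.06,"grip":221},{"x":0.4,"y":0.6,"z":0,"roll":-0.09,"grip":221}]'

```text
time: 6.92
eef_pos: [0.4846, -0.0186, 0.1304]
tool_rot: [180.0, -0.0, 114.2]
wrist_force: [0.7, 1.4, 2.1]
width: 0.0113
grasp_force: 21.1
```

```bash
python3 o.py|tail -4
```

```text
torque [0.3414, -0.3126, 0.0476]
width 0.0113
grasp_force 21.1421
[179, 179, 117, 117, 117, 190, 190, 211, 211, 211, 209, 209, 219, 219, 219, 220, 220, 220, 220, 220, 222, 222, 222, 222]
```

Call:
apply_moves --deltas '[{"x":0,"y":0,"z":0,"roll":-0.03,"grip":221},{"x":0,"y":0,"z":0,"roll":-0.06,"grip":221},{"x":0,"y":0,"z":0,"roll":-0.09,"grip":221}]'

```text
time: 7.22
eef_pos: [0.4846, -0.0186, 0.1303]
tool_rot: [180.0, -0.0, 109.1]
wrist_force: [2.7, 2.1, 1.5]
width: 0.0115
grasp_force: 21.1
```

```bash
python3 o.py|tail -4
```

```text
torque [0.4115, -0.4961, 0.0694]
width 0.0115
grasp_force 21.1016
[180, 180, 118, 118, 118, 190, 190, 212, 212, 212, 210, 210, 219, 219, 219, 221, 221, 220, 220, 220, 222, 222, 221, 221]
```

Call:
apply_moves --deltas '[{"x":0,"y":0,"z":0,"roll":-0.03,"grip":221},{"x":0,"y":0,"z":0,"roll":-0.06,"grip":221},{"x":0,"y":0,"z":0,"roll":-0.09,"grip":221}]'

```text
time: 7.52
eef_pos: [0.4847, -0.0186, 0.1304]
tool_rot: [180.0, -0.0, 104.0]
wrist_force: [3.1, 1.5, 1.8]
width: 0.0118
grasp_force: 21.0
```

```bash
python3 o.py|tail -4
```

```text
torque [0.4632, -0.7051, 0.0992]
width 0.0118
grasp_force 21.0264
[169, 169, 118, 118, 118, 189, 189, 213, 213, 213, 210, 210, 218, 218, 218, 222, 222, 219, 219, 219, 221, 221, 221, 221]
```

Call:
apply_moves --deltas '[{"x":0.4,"y":0,"z":0,"roll":-0.03,"grip":221},{"x":0.4,"y":0,"z":0,"roll":-0.06,"grip":221},{"x":0.4,"y":0,"z":0,"roll":-0.09,"grip":221}]'

```text
time: 7.82
eef_pos: [0.4849, -0.0186, 0.1303]
tool_rot: [180.0, -0.0, 98.9]
wrist_force: [1.9, 1.9, 3.1]
width: 0.0112
grasp_force: 21.2
```

```bash
python3 o.py|tail -4
```

```text
torque [0.5109, -0.4339, 0.0791]
width 0.0112
grasp_force 21.2244
[179, 179, 118, 118, 118, 190, 190, 212, 212, 212, 210, 210, 219, 219, 219, 221, 221, 220, 220, 220, 221, 221, 222, 222]
```

Call:
apply_moves --deltas '[{"x":0,"y":0,"z":0,"roll":-0.03,"grip":221},{"x":0,"y":0,"z":0,"roll":-0.06,"grip":221}]'

```text
time: 8.03
eef_pos: [0.4849, -0.0186, 0.1304]
tool_rot: [180.0, -0.0, 95.5]
wrist_force: [3.0, 2.6, 2.6]
width: 0.0117
grasp_force: 21.2
```

```bash
python3 o.py|tail -4
```

```text
torque [0.6009, -0.4714, 0.0174]
width 0.0117
grasp_force 21.168
[170, 170, 116, 116, 116, 190, 190, 212, 212, 212, 210, 210, 218, 218, 218, 222, 222, 220, 220, 220, 222, 222, 222, 222]
```

Call:
apply_moves --deltas '[{"x":0,"y":0,"z":0,"roll":-0.03,"grip":221},{"x":0,"y":0,"z":0,"roll":-0.06,"grip":221},{"x":0,"y":0,"z":0,"roll":-0.09,"grip":221}]'

```text
time: 8.33
eef_pos: [0.485, -0.0186, 0.1304]
tool_rot: [180.0, -0.0, 90.3]
wrist_force: [2.8, 3.1, 2.0]
width: 0.0115
grasp_force: 21.1
```

```bash
python3 o.py|tail -4
```

```text
torque [0.6536, -0.6671, 0.0715]
width 0.0115
grasp_force 21.1419
[220, 220, 119, 119, 119, 189, 189, 212, 212, 212, 210, 210, 219, 219, 219, 221, 221, 220, 220, 220, 222, 222, 221, 221]
```

Call:
apply_moves --deltas '[{"x":0.2,"y":0.2,"z":0,"roll":-0.03,"grip":221},{"x":0.2,"y":0.3,"z":0,"roll":-0.06,"grip":221},{"x":0.2,"y":0.3,"z":0,"roll":-0.09,"grip":221}]'

```text
time: 8.63
eef_pos: [0.4851, -0.0185, 0.1304]
tool_rot: [180.0, 0.0, 85.2]
wrist_force: [3.4, 2.6, 1.9]
width: 0.0114
grasp_force: 21.1
```

```bash
python3 o.py|tail -4
```

```text
torque [0.3194, -0.5729, 0.103]
width 0.0114
grasp_force 21.1057
[220, 220, 124, 124, 124, 189, 189, 212, 212, 212, 211, 211, 181, 181, 181, 221, 221, 220, 220, 220, 222, 222, 221, 221]
```

Call:
apply_moves --deltas '[{"x":0.2,"y":0.2,"z":0,"roll":-0.03,"grip":221},{"x":0.2,"y":0.2,"z":0,"roll":-0.06,"grip":221},{"x":0.2,"y":0.2,"z":0,"roll":-0.09,"grip":221}]'

```text
time: 8.93
eef_pos: [0.4852, -0.0185, 0.1304]
tool_rot: [180.0, 0.0, 80.0]
wrist_force: [2.1, -0.4, 2.3]
width: 0.0117
grasp_force: 21.1
```

```bash
python3 o.py|tail -4
```

```text
torque [-0.006, -0.5692, 0.0745]
width 0.0117
grasp_force 21.1429
[220, 220, 152, 152, 152, 186, 186, 210, 210, 210, 213, 213, 182, 182, 182, 222, 222, 220, 220, 220, 220, 220, 222, 222]
```

Call:
apply_moves --deltas '[{"x":0,"y":0,"z":0,"roll":-0.03,"grip":221},{"x":0,"y":0,"z":0,"roll":-0.06,"grip":221},{"x":0,"y":0,"z":0,"roll":-0.09,"grip":221}]'

```text
time: 9.23
eef_pos: [0.4853, -0.0185, 0.1303]
tool_rot: [180.0, 0.0, 74.9]
wrist_force: [3.6, 0.5, 2.1]
width: 0.0112
grasp_force: 21.0
```

```bash
python3 o.py|tail -4
```

```text
torque [-0.0582, -0.6372, 0.0168]
width 0.0112
grasp_force 21.0495
[219, 219, 219, 219, 219, 121, 121, 110, 110, 110, 173, 173, 206, 206, 206, 202, 202, 218, 218, 218, 221, 221, 221, 221]
```

The bow edge has moved out about 5 mm, so the notch is found at a dial angle of about 2.1 rad. I'll turn a touch further in for margin, release and go to the shackle.

Call:
apply_moves --deltas '[{"x":0,"y":0,"z":0,"roll":-0.02,"grip":221},{"x":0,"y":0,"z":0,"roll":-0.02,"grip":200},{"x":0,"y":0,"z":0,"roll":-0.02,"grip":140},{"x":0,"y":0,"z":5,"roll":-0.02,"grip":80},{"x":0,"y":0,"z":30,"roll":-0.02,"grip":40}]'

```text
time: 9.7
eef_pos: [0.4831, -0.0179, 0.1581]
tool_rot: [-179.7, 0.0, 73.7]
wrist_force: [0.4, 0.5, -0.3]
width: 0.0542
grasp_force: 0.0
```

Call:
apply_moves --deltas '[{"x":12,"y":4,"z":30,"roll":-0.12,"grip":40},{"x":30,"y":10,"z":30,"roll":-0.24,"grip":40},{"x":50,"y":15,"z":30,"roll":-0.36,"grip":40},{"x":62,"y":19,"z":30,"roll":-0.48,"grip":40},{"x":62,"y":19,"z":30,"roll":-0.6,"grip":40}]'

```text
time: 10.12
eef_pos: [0.5488, 0.0013, 0.1902]
tool_rot: [180.0, -0.0, 39.0]
wrist_force: [0.0, 0.0, -0.4]
width: 0.0719
grasp_force: 0.0
```

Call:
apply_moves --deltas '[{"x":0,"y":0,"z":0,"roll":-0.12,"grip":40},{"x":0,"y":0,"z":0,"roll":-0.24,"grip":40},{"x":0,"y":0,"z":0,"roll":-0.36,"grip":40},{"x":0,"y":0,"z":0,"roll":-0.39,"grip":40},{"x":0,"y":0,"z":0,"roll":-0.39,"grip":40}]'

```text
time: 10.53
eef_pos: [0.5468, 0.0008, 0.1904]
tool_rot: [-180.0, 0.0, 16.8]
wrist_force: [0.2, -0.3, 0.6]
width: 0.0719
grasp_force: 0.0
```

```bash
python3 o.py; python3 -c "
from h import *
save('side','s4.png',(250,170,350,270),6)
o=ctrl.get_obs();print(proj('side',o['eef_pos']))
for c in('side','top'):
  print([(np.round(d['uv'],1).tolist(),round(d['p'],2),ray(c,d['uv'],.105).round(4)) for d in (ctrl.camera(c) is not None) and ctrl.tip_of(c,'shackle_legs')])"
```

```text
time 10.5333
eef_pos [0.5468, 0.0008, 0.1904]
tool_rot [-179.9907, 0.0293, 16.8465]
wrist_force [0.1799, -0.2981, 0.6053]
torque [-0.0283, 0.0666, -0.0502]
width 0.0719
grasp_force 0.0
[216, 216, 215, 215, 215, 117, 117, 108, 108, 108, 169, 169, 201, 201, 201, 196, 196, 212, 212, 212, 216, 216, 217, 217]
[312.06308937 212.23103376]
[([373.5, 186.3], 0.65, array([0.7169, 0.2027, 0.105 ])), ([314.6, 240.0], 0.55, array([0.5522, 0.0023, 0.105 ])), ([414.1, 252.3], 0.41, array([ 0.7772, -0.0522,  0.105 ]))]
[([303.5, 171.1], 0.64, array([0.7875, 0.0397, 0.105 ])), ([199.4, 196.4], 0.5, array([0.7219, 0.3179, 0.105 ]))]
```

View pics/s4.png

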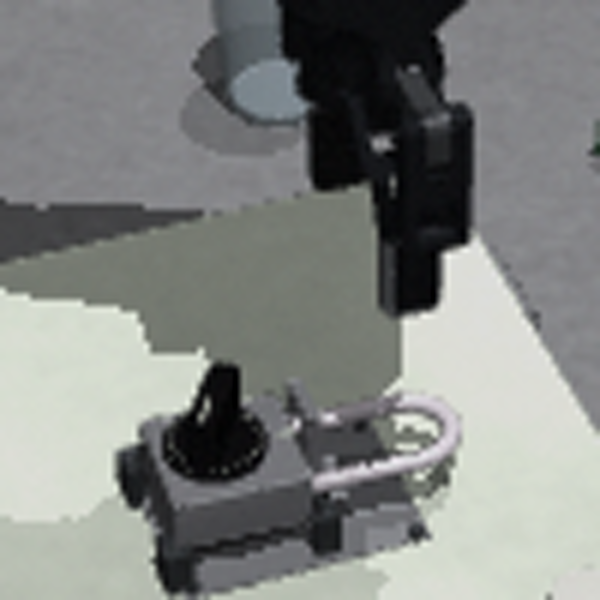

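The side view shows the shackle sprung out and the bar turned across it; the shackle bow is near crop (455,430). I'll descend over the legs and close gently.

Call:
apply_moves --deltas '[{"x":2,"y":1,"z":-35,"roll":0,"grip":60},{"x":2,"y":1,"z":-65,"roll":0,"grip":80},{"x":2,"y":1,"z":-85,"roll":0,"grip":90},{"x":2,"y":1,"z":-98,"roll":0,"grip":100},{"x":2,"y":1,"z":-98,"roll":0,"grip":110}]'

```text
time: 11.25
eef_pos: [0.5476, 0.0019, 0.0899]
tool_rot: [-179.9, 0.2, 16.9]
wrist_force: [-0.6, 0.4, -0.8]
width: 0.0487
grasp_force: 0.0
```

Call:
apply_moves --deltas '[{"x":0,"y":0,"z":0,"roll":0,"grip":118},{"x":0,"y":0,"z":0,"roll":0,"grip":122},{"x":0,"y":0,"z":0,"roll":0,"grip":122}]'

```text
time: 11.5
eef_pos: [0.5498, 0.0017, 0.0934]
tool_rot: [180.0, -0.1, 16.9]
wrist_force: [-0.3, -0.2, -0.2]
width: 0.0445
grasp_force: 0.0
```

Call:
apply_moves --deltas '[{"x":0,"y":0,"z":0,"roll":0,"grip":127},{"x":0,"y":0,"z":0,"roll":0,"grip":127}]'

```text
time: 11.67
eef_pos: [0.5496, 0.0016, 0.093]
tool_rot: [180.0, -0.1, 16.9]
wrist_force: [0.5, -1.2, -0.1]
width: 0.0431
grasp_force: 0.6
```

Call:
apply_moves --deltas '[{"x":0,"y":0,"z":0,"roll":0,"grip":130},{"x":0,"y":0,"z":0,"roll":0,"grip":130}]'

```text
time: 11.83
eef_pos: [0.5496, 0.0016, 0.0928]
tool_rot: [180.0, -0.1, 16.9]
wrist_force: [2.7, -1.5, 2.7]
width: 0.0423
grasp_force: 4.4
```

Call:
apply_moves --deltas '[{"x":0,"y":0,"z":0,"roll":0,"grip":133},{"x":0,"y":0,"z":0,"roll":0,"grip":133}]'

```text
time: 12.0
eef_pos: [0.5495, 0.0015, 0.0926]
tool_rot: [180.0, -0.0, 16.9]
wrist_force: [2.5, -1.9, 1.9]
width: 0.0409
grasp_force: 17.9
```

Call:
apply_moves --deltas '[{"x":3,"y":1,"z":0,"roll":0,"grip":133},{"x":7,"y":2,"z":0,"roll":0,"grip":133},{"x":11,"y":3.3,"z":0,"roll":0,"grip":133},{"x":14,"y":4.3,"z":0,"roll":0,"grip":133},{"x":16,"y":4.9,"z":0,"roll":0,"grip":133}]'

```text
time: 12.42
eef_pos: [0.5654, 0.007, 0.0921]
tool_rot: [-180.0, 0.0, 16.9]
wrist_force: [-1.1, -2.0, 1.2]
width: 0.0413
grasp_force: 17.5
```

Call:
apply_moves --deltas '[{"x":0.7,"y":0.2,"z":0,"roll":0,"grip":133},{"x":1.3,"y":0.4,"z":0,"roll":0,"grip":133},{"x":1.3,"y":0.4,"z":0,"roll":0,"grip":133}]'

```text
time: 12.67
eef_pos: [0.5664, 0.0072, 0.0922]
tool_rot: [-180.0, 0.0, 16.9]
wrist_force: [0.3, -0.3, 2.6]
width: 0.0413
grasp_force: 17.4
```

Call:
apply_moves --deltas '[{"x":0.6,"y":0.2,"z":0,"roll":0,"grip":133},{"x":1.2,"y":0.4,"z":0,"roll":0,"grip":133},{"x":1.2,"y":0.4,"z":0,"roll":0,"grip":133}]'

```text
time: 12.92
eef_pos: [0.5675, 0.0076, 0.0923]
tool_rot: [-180.0, 0.0, 16.9]
wrist_force: [-1.0, 1.3, 0.6]
width: 0.0411
grasp_force: 17.4
```

```bash
python3 o.py|head -5; python3 -c "
from h import *
save('side','s5.png',(260,190,360,270),5)"
```

```text
time 12.9167
eef_pos [0.5675, 0.0076, 0.0923]
tool_rot [-179.9867, 0.0052, 16.889]
wrist_force [-0.9806, 1.3143, 0.6213]
torque [-0.0703, 0.1892, -0.0406]
```

View pics/s5.png

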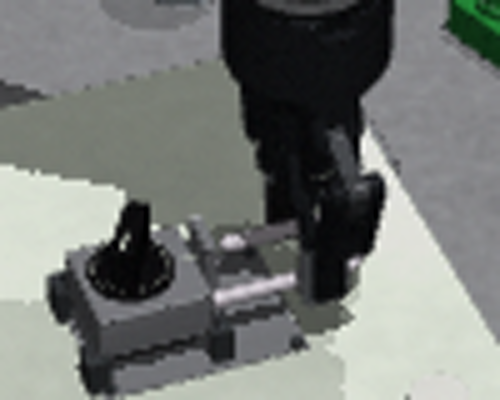

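The far (+y) leg's tip shows at crop (232,242), past the staple, and the near leg is still in the block. I'll pull a little more to feel the stop.

Call:
apply_moves --deltas '[{"x":0.6,"y":0.2,"z":0,"roll":0,"grip":133},{"x":1.2,"y":0.4,"z":0,"roll":0,"grip":133},{"x":1.2,"y":0.4,"z":0,"roll":0,"grip":133}]'

```text
time: 13.27
eef_pos: [0.5682, 0.0077, 0.092]
tool_rot: [180.0, 0.1, 16.9]
wrist_force: [-5.1, -1.3, 1.5]
width: 0.0411
grasp_force: 17.3
```

Call:
apply_moves --deltas '[{"x":0.6,"y":0.2,"z":0,"roll":0,"grip":133},{"x":0.6,"y":0.2,"z":0,"roll":0,"grip":133}]'

```text
time: 13.43
eef_pos: [0.5684, 0.0077, 0.0919]
tool_rot: [180.0, 0.1, 16.9]
wrist_force: [-6.9, -3.3, 1.7]
width: 0.0414
grasp_force: 17.2
```

Stop felt. I'll release, rise and move over the block.

Call:
apply_moves --deltas '[{"x":-0.6,"y":-0.2,"z":0,"roll":0,"grip":120},{"x":-0.6,"y":-0.2,"z":0,"roll":0,"grip":70},{"x":-0.6,"y":-0.2,"z":0,"roll":0,"grip":40},{"x":-0.6,"y":-0.2,"z":30,"roll":0,"grip":20},{"x":-0.6,"y":-0.2,"z":70,"roll":0,"grip":20}]'

```text
time: 13.85
eef_pos: [0.5673, 0.0081, 0.1608]
tool_rot: [-179.9, 0.3, 16.9]
wrist_force: [1.3, 0.2, -0.2]
width: 0.079
grasp_force: 0.0
```

Call:
apply_moves --deltas '[{"x":-26,"y":-8,"z":10,"roll":0,"grip":20},{"x":-52,"y":-16,"z":10,"roll":0,"grip":20},{"x":-78,"y":-24,"z":10,"roll":0,"grip":20},{"x":-78.4,"y":-24.5,"z":0,"roll":0,"grip":20},{"x":-78.4,"y":-24.5,"z":0,"roll":0,"grip":20}]'

```text
time: 14.27
eef_pos: [0.4894, -0.0168, 0.1619]
tool_rot: [-180.0, 0.0, 16.8]
wrist_force: [1.2, 0.0, 0.3]
width: 0.0789
grasp_force: 0.0
```

```bash
python3 o.py|head -2; python3 -c "
from h import *
save('side','s6.png',(250,180,350,270),6)"
```

```text
time 14.2667
eef_pos [0.4894, -0.0168, 0.1619]
```

View pics/s6.png

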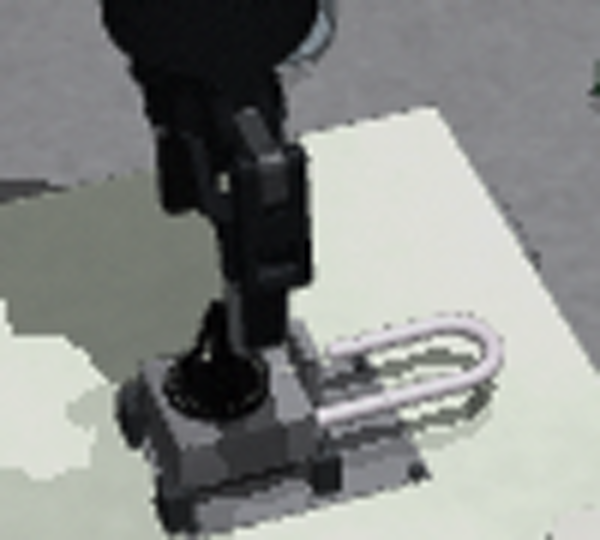

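The shackle is fully open, with the leg tip at crop (330,352) clear of the staple. I'll descend astride the block.

Call:
apply_moves --deltas '[{"x":0,"y":0,"z":-25,"roll":0,"grip":30},{"x":0,"y":0,"z":-45,"roll":0,"grip":40},{"x":0,"y":0,"z":-60,"roll":0,"grip":50},{"x":0,"y":0,"z":-72,"roll":0,"grip":60},{"x":0,"y":0,"z":-73,"roll":0,"grip":70}]'

```text
time: 14.78
eef_pos: [0.4903, -0.0163, 0.0876]
tool_rot: [-179.9, 0.1, 16.9]
wrist_force: [-0.4, 0.8, -0.9]
width: 0.062
grasp_force: 0.0
```

Call:
apply_moves --deltas '[{"x":0,"y":0,"z":0,"roll":0,"grip":80},{"x":0,"y":0,"z":0,"roll":0,"grip":90},{"x":0,"y":0,"z":0,"roll":0,"grip":94},{"x":0,"y":0,"z":0,"roll":0,"grip":94}]'

```text
time: 15.12
eef_pos: [0.4911, -0.0167, 0.0901]
tool_rot: [180.0, -0.1, 16.9]
wrist_force: [1.0, -0.8, 0.1]
width: 0.0538
grasp_force: 0.4
```

Call:
apply_moves --deltas '[{"x":0,"y":0,"z":0,"roll":0,"grip":98},{"x":0,"y":0,"z":0,"roll":0,"grip":98}]'

```text
time: 15.28
eef_pos: [0.4908, -0.0168, 0.0898]
tool_rot: [180.0, -0.0, 16.9]
wrist_force: [1.2, -0.6, 0.6]
width: 0.0522
grasp_force: 0.7
```

Call:
apply_moves --deltas '[{"x":0,"y":0,"z":0,"roll":0,"grip":101},{"x":0,"y":0,"z":0,"roll":0,"grip":101}]'

```text
time: 15.45
eef_pos: [0.4908, -0.017, 0.0898]
tool_rot: [179.9, -0.0, 16.9]
wrist_force: [-0.6, -3.1, 5.1]
width: 0.052
grasp_force: 12.5
```

Call:
apply_moves --deltas '[{"x":0,"y":0,"z":0,"roll":0,"grip":104},{"x":0,"y":0,"z":0,"roll":0,"grip":104}]'

```text
time: 15.62
eef_pos: [0.4909, -0.017, 0.09]
tool_rot: [179.9, -0.1, 16.9]
wrist_force: [-0.5, -2.3, 8.9]
width: 0.0512
grasp_force: 41.8
```

Call:
apply_moves --deltas '[{"x":0,"y":0,"z":0,"roll":0,"grip":103},{"x":0,"y":0,"z":2,"roll":0,"grip":103},{"x":0,"y":0,"z":5,"roll":0,"grip":103},{"x":0,"y":0,"z":9,"roll":0,"grip":103},{"x":0,"y":0,"z":14,"roll":0,"grip":103}]'

```text
time: 16.03
eef_pos: [0.4898, -0.0164, 0.1031]
tool_rot: [-179.9, 0.1, 16.9]
wrist_force: [0.1, -0.6, -5.6]
width: 0.0513
grasp_force: 40.1
```

Call:
apply_moves --deltas '[{"x":0,"y":0,"z":6,"roll":0,"grip":103},{"x":0,"y":0,"z":14,"roll":0,"grip":103},{"x":0,"y":0,"z":24,"roll":0,"grip":103},{"x":0,"y":0,"z":36,"roll":0,"grip":103},{"x":0,"y":0,"z":50,"roll":0,"grip":103}]'

```text
time: 16.45
eef_pos: [0.4901, -0.0164, 0.1541]
tool_rot: [-180.0, 0.0, 16.9]
wrist_force: [1.1, 0.6, -4.8]
width: 0.0513
grasp_force: 40.1
```

Call:
apply_moves --deltas '[{"x":0,"y":0,"z":15,"roll":0,"grip":103},{"x":0,"y":0,"z":30,"roll":0,"grip":103},{"x":0,"y":0,"z":45,"roll":0,"grip":103},{"x":0,"y":0,"z":56,"roll":0,"grip":103},{"x":0,"y":0,"z":62,"roll":0,"grip":103}]'

```text
time: 16.87
eef_pos: [0.4907, -0.0165, 0.2171]
tool_rot: [180.0, -0.1, 16.9]
wrist_force: [0.1, 0.9, -5.0]
width: 0.0516
grasp_force: 40.3
```

Call:
apply_moves --deltas '[{"x":0,"y":0,"z":0,"roll":0,"grip":103},{"x":0,"y":0,"z":0,"roll":0,"grip":103},{"x":0,"y":0,"z":0,"roll":0,"grip":103},{"x":0,"y":0,"z":0,"roll":0,"grip":103}]'

```text
time: 17.2
eef_pos: [0.4901, -0.0166, 0.2146]
tool_rot: [-180.0, 0.1, 16.9]
wrist_force: [0.5, -0.6, -3.7]
width: 0.0515
grasp_force: 40.3
```

```bash
python3 o.py|head -7; python3 -c "
from h import *
save('side','s7.png',(230,130,380,300),3.5)
o=ctrl.get_obs()"
```

```text
time 17.2
eef_pos [0.4901, -0.0166, 0.2146]
tool_rot [-179.9661, 0.0596, 16.8884]
wrist_force [0.4648, -0.6357, -3.7047]
torque [-0.027, 0.0428, 0.0018]
width 0.0515
grasp_force 40.3029
```

View pics/s7.png

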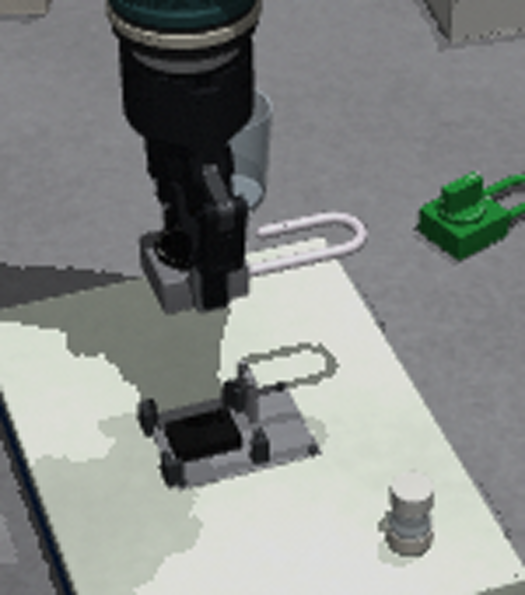

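The lock is held level with its shackle open, the jar is standing, and the underside is about 138 mm above the lid. I'll hand it in.

```bash
python3 -c "
from plant import ctrl
print(ctrl.close_job())"
```

```text
the job is handed in; nothing more can be done
None
```

The job is handed in, but no verdict came back: I found the notch at a dial angle of about 2.1 rad, pulled the shackle to its stop, and the lock is held level about 138 mm above the lid at roughly 40 N (the light-grip limit), with the jar, bottle and beaker never touched.

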